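# Stand the tablet on the recipe stand

### The job

Lift the tablet straight up out of the sorter, leaving the wooden board in its slot, and stand it upright and centred on the sloped recipe stand, screen to the front, bottom edge down behind the lip of the ledge and its back lying flat against the stand. The ledge may be set at any height: lower the tablet gently until you feel the sprung ledge give a little before you let go, never drop it or push the ledge down to its stop, and leave the other things where they are.

Things in the scene. Friction and masses are not known exactly. Their poses are not given: they have to be found in the camera images.
- tablet_mid (a point): Centre of a small tablet computer, 130 wide (y), 195 tall (z), 9 thick (x) mm, aluminium with black screen, 0.25 to 0.4 kg, upright in one of the sorter's two slots. z points up through its top edge, 97.5 mm from this point; x points out of its BACK: the screen faces -x.
- tablet: The same tablet; origin at the middle of its bottom edge, axes as tablet_mid.
- board_mid (a point): Centre of a dark wooden serving board, 150 wide, 135 tall, 9 thick, with a hand hole near its top, upright in the other slot. Not to be moved. Axes as the tablet's.
- rack: Fixed light-wood sorter, base 125 (x) by 160 (y) by 8 mm; origin: centre of its underside. Two slots parallel to its y, centred at x = -35 and +35 mm, each 13 mm wide between 6 mm walls whose tops are 68 mm above the worktop; slot floor 8 mm above it. The tablet may be in either slot.
- stand: Fixed light-wood recipe stand, 170 mm wide, front to its -x. Origin on the worktop, mid-width. Base 12 mm thick, x = -56 to +66 mm. Its flat back leans 20 degrees from vertical, away from the front: the face rises along (sin 20, 0, cos 20); its outward normal is (-cos 20, 0, sin 20).
- stand_foot (a point): Mid-width point on the stand's face, at (-30, 0, 30) mm in the stand's frame, axes as the stand's. The face ends 140 mm up the slope from here. The ledge's upper side meets the face somewhere 0 to 40 mm up the slope from here: it is clamped firmly, differs each time and is NOT reported; find it by touch or sight.
- stand_top (a point): Mid-width point at the upper end of the stand's face. The ledge, 166 mm wide, stands square out of the face lower down, with an upturned lip along its front: 20 mm clear between face and lip, lip 12 mm high, 7 mm thick. The seated tablet stands 50 mm or more beyond this point: hold it there.
- cushion (a joint): How far the stand's ledge is pressed down the slope on its springs, in m: 0 free, 0.008 at its hard stop. 2 N/mm after about 0.5 N; the tablet's own weight presses it 1 to 2 mm. It does not tell the height at which the ledge is clamped.
- egg_timer_mid (a point): Centre of a round egg timer 64 across, 53 high (mm), a bystander to leave alone.
- orange_1_mid (a point): Centre of an orange 65 across (mm), a bystander to leave alone.
- onion_1_mid (a point): Centre of an onion 68 across, 72 high (mm), a bystander to leave alone.
- spice_jar_2_mid (a point): Centre of a spice jar 41 across, 105 high (mm), a bystander to leave alone.
- fork_mid (a point): Centre of a steel fork 205 long lying flat (mm), a bystander to leave alone.
- mug_1_mid (a point): Centre of a mug 78 across, 93 high, with a handle (mm), a bystander to leave alone.
Things that resemble listed ones, but are neither listed nor needed, are in the scene too. What is shaped like the tablet but yellow is not meant.

How it is judged:
By the outcome, as a careful person would: the job done as asked, in the order asked, and still so for the second after the job is handed in, with the robot touching nothing.
It also fails if it takes over 45 s, if anything falls off the work surface, if the arm or the gripper's body presses on something with over 40 N, if the wrist force passes 120 N, or if a joint passes its speed limit or range.

### The arm

A 7-joint arm with a two-finger parallel gripper is mounted at the origin on a cart in front of the work surface, level with it; the furniture and walls round the work are solid. World frame = base frame: x ahead of the robot, y to its left, z up, the work surface at z = 0. Lengths are in m, angles in rad, forces in N, time in s.
With the tool pointing down it reaches from about 0.375 to 0.925 m from the base axis. Payload 3.1 kg.
Tool frame: the origin (TCP) lies between the finger pads; the fingertips stand 19 mm ahead of it and the grasp point (between the pads) is the TCP; z points along the fingers, y is the line along which they close (so a half turn about z gives the same grasp; the last joint's range is limited). The gripper opens to 85 mm and grips with 20 to 120 N. Pads are 22 mm wide; open, the fingers measure 114 mm over their backs; the gripper's body (76 mm by 85 mm) begins 54 mm behind the grasp point. The pads swing forward as they close: fully open they stand 13 mm farther back than shut.
Start: joints at [-1.398, 0.383, 0.044, 1.598, -0.018, 1.161, -0.05], TCP at [0.174, 0.626, 0.25] pointing down, gripper open.
Joint ranges: [-2.61, 2.61], [-0.41, 2.15], [-1.48, 1.57], [0, 2.5], [-1.57, 4.71], [0.05, 1.97], [-2.85, 2.85]. Speed limits (rad/s): [2.79, 2.79, 3.14, 3.14, 3.14, 3.14, 3.14].

### API

Orientations are given as a unit quaternion [x, y, z, w].
In Python, from bench import move_ptp, movel, move_j, move_gripper, pause, inverse_kinematics, read_camera, camera_params, MotionError, sign_off, look_for, tip_of, read_time_s, read_qpos, read_joint_vel, read_effort, read_eef_pos, read_tcp_rot, read_ft_force, read_ft_torque, read_finger_gap, read_grasp_force gives the robot as it stands. Calls block until the motion is done:
- move_ptp(position, orientation): joint-space move of the TCP to a pose.
- movel(position, orientation=None, speed=0.15): straight line of the TCP; orientation=None keeps the orientation; speed is the mean speed in m/s.
- move_j(angles): joint-space move.
- move_gripper(opening, effort=None): finger opening in m; effort is the grip in N (None keeps the last); returns when the fingers have stopped.
- pause(seconds).
- inverse_kinematics(position, orientation): joint angles nearest the present ones, or None.
- read_camera(name): name is "scene" or "top" or "wrist"; returns the picture (400x640x3 uint8, red, green, blue); there is no depth.
- camera_params(name): a dict with "K" (3x3 intrinsics, pixels), "camera_from_world" (4x4, takes a point from world to camera coordinates). Camera axes: x right, y down, z forward; pixel columns grow to the right and rows downward; lengths in m; the calibration is good to about 2 mm. The wrist camera is an equidistant fisheye: a pixel r from the principal point sees the ray r / f radians off the axis. A picture is of the moment at which its call begins: read the wrist's pose just before it. camera_params takes no time and is no camera call; for the wrist camera it gives the pose at the moment of the call.
A pose or a line that the arm cannot do raises MotionError and nothing moves.
- sign_off(): hands the job in; it is judged then, once.
Trained networks look in the newest picture that a camera, given by its name, has taken for a name from the list of things; names that differ only in an ending like _2 or _b are one class to them, and where a whole thing is asked for, a point or a joint stands for the part that bears it (a point fixed in the world has none). Each returns a list of dicts, best first, with "confidence" (0 to 1); they miss things now and then, are a little off and sometimes report something else, mostly with a low value. They report only what shows in the picture. A call takes as long as a camera call. They do not tell look-alikes from the thing itself.
- look_for(camera, name): "at" ([column, row] in pixels, amid what is visible of it).
- tip_of(camera, name): "at" ([column, row] in pixels: a listed point, or the origin of a listed thing).
Readings, each from a call of its own:
- read_time_s(): time.
- read_qpos(): joint angles.
- read_joint_vel(): joint speeds.
- read_effort(): joint torques, N m.
- read_eef_pos(): TCP position.
- read_tcp_rot(): TCP orientation.
- read_ft_force(): force on the tool from outside, world axes, zero at the start.
- read_ft_torque(): the same for the moment, N m.
- read_finger_gap(): finger opening in m.
- read_grasp_force(): force on a finger pad.
Only numpy, scipy, OpenCV 4.12 (cv2) and the standard library are available. Lean on these libraries where they do the work, as an engineer would, in place of code of your own. Each camera call takes 0.05 s, during which the arm holds its last target. There are 200 camera calls.

## Working session

There is one attempt and no reset: what is moved stays moved. The work goes in short steps, each a Python script; the robot and the scene stay as the last script left them, time stands still between calls to the robot, and variables do not carry over. Pictures are saved under pics/ and viewed, at most 10 in all, crops included, and the job is handed in when it is done.

```bash
mkdir -p pics; ls; cat > h.py <<'E'
from bench import *
import numpy as np, cv2
from scipy.spatial.transform import Rotation as R
def save(im,n): cv2.imwrite('pics/'+n,cv2.cvtColor(im,cv2.COLOR_RGB2BGR))
def proj(cam,P):
    c=camera_params(cam);T=np.array(c["camera_from_world"]);K=np.array(c["K"])
    p=T[:3,:3]@np.asarray(P).T.reshape(3,-1)+T[:3,3:]; q=K@p; return (q[:2]/q[2]).T
def ray(cam,px):
    c=camera_params(cam);T=np.array(c["camera_from_world"]);K=np.array(c["K"])
    d=T[:3,:3].T@(np.linalg.inv(K)@[px[0],px[1],1]); return -T[:3,:3].T@T[:3,3], d/np.linalg.norm(d)
def onz(cam,px,z):
    o,d=ray(cam,px); return o+d*(z-o[2])/d[2]
def tri(obs):
    A=np.zeros((3,3));b=np.zeros(3)
    for cam,px in obs:
        o,d=ray(cam,px);M=np.eye(3)-np.outer(d,d);A+=M;b+=M@o
    return np.linalg.solve(A,b)
E
python3 - <<'E'
from h import *
s=read_camera("scene");t=read_camera("top");save(s,'s.png');save(t,'t.png')
for n in ["tablet_mid","tablet","board_mid","rack","stand","stand_foot","stand_top","egg_timer_mid","orange_1_mid","onion_1_mid","spice_jar_2_mid","fork_mid","mug_1_mid"]:
    print(n)
    for c in ["scene","top"]:
        print('  ',c,[(np.round(d["at"],1).tolist(),round(d["confidence"],2)) for d in tip_of(c,n)][:4])
for c in ["scene","top"]:
    p=camera_params(c);T=np.array(p["camera_from_world"]);print(c,np.round(-T[:3,:3].T@T[:3,3],3),np.round(T[:3,:3],2).tolist(),p["K"])
print(read_time_s(),read_tcp_rot())
E
```

```text
pics
tablet_mid
   scene [([398.0, 189.4], 0.85), ([463.2, 187.4], 0.61)]
   top [([449.2, 231.2], 0.81), ([387.1, 209.5], 0.66)]
tablet
   scene [([461.8, 205.1], 0.89), ([397.3, 208.2], 0.64)]
   top [([440.9, 234.2], 0.97), ([385.4, 215.6], 0.64)]
board_mid
   scene [([384.0, 188.0], 0.57)]
   top [([382.8, 198.0], 0.82)]
rack
   scene [([390.5, 207.6], 0.52)]
   top [([381.2, 209.2], 0.9)]
stand
   scene [([327.3, 236.9], 0.7)]
   top [([310.5, 216.9], 0.7)]
stand_foot
   scene [([328.1, 233.6], 0.8)]
   top [([309.1, 218.9], 0.59), ([310.0, 219.0], 0.3)]
stand_top
   scene [([324.9, 200.5], 0.82)]
   top [([310.2, 202.3], 0.84)]
egg_timer_mid
   scene [([323.3, 234.3], 0.53)]
   top [([250.0, 222.5], 0.73)]
orange_1_mid
   scene [([322.4, 200.5], 0.69)]
   top [([328.5, 191.6], 0.5), ([380.5, 210.1], 0.27)]
onion_1_mid
   scene [([422.9, 184.2], 0.71)]
   top [([423.2, 196.5], 0.67), ([337.8, 176.1], 0.66)]
spice_jar_2_mid
   scene []
   top [([369.9, 161.0], 0.47), ([250.2, 220.1], 0.23)]
fork_mid
   scene [([325.3, 197.3], 0.6)]
   top [([337.3, 175.7], 0.46)]
mug_1_mid
   scene [([192.9, 275.1], 0.96)]
   top [([192.5, 219.5], 0.96)]
scene [-0.747  0.59   1.036] [[-0.48, -0.88, -0.03], [-0.45, 0.27, -0.85], [0.75, -0.39, -0.53]] [[439.46106318   0.         321.15230166]
 [  0.         439.46106318 193.92652593]
 [  0.           0.           1.        ]]
top [-0.272 -0.065  2.096] [[-0.04, -1.0, -0.01], [-0.93, 0.04, -0.37], [0.37, -0.01, -0.93]] [[490.86569222   0.         317.52339796]
 [  0.         490.86569222 194.44305851]
 [  0.           0.           1.        ]]
1.4 [ 1.34937818e-01  9.90854068e-01 -2.78012203e-05 -7.14157809e-06]
```

View pics/s.png

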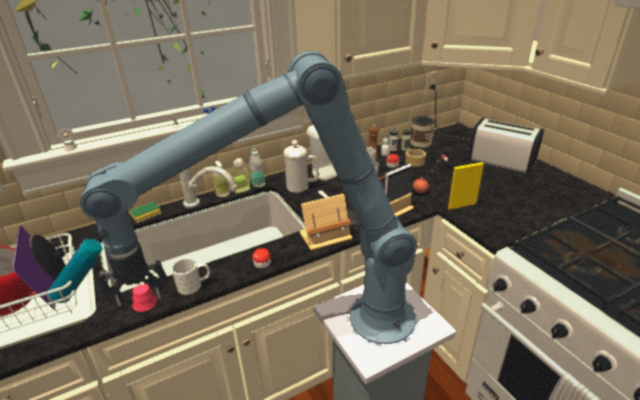

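View pics/t.png

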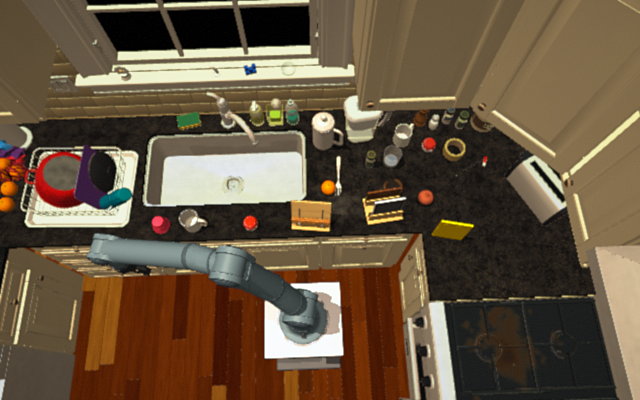

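The scene view shows the stand at about (326,220), with the sorter partly behind the arm at about (395,200). In the top view the stand is at (310,215) and the sorter at (383,205).

Candidates for the tablet are the thin dark, white-edged slab in the sorter at top (388,205) and the yellow slab at top (452,231), scene (464,187). The yellow one is the excluded look-alike. The brown slab at top (383,190) is the board. I'll check the choice in a close crop.

```bash
python3 - <<'E'
from h import *
s=cv2.cvtColor(read_camera("scene"),cv2.COLOR_RGB2BGR);t=cv2.cvtColor(read_camera("top"),cv2.COLOR_RGB2BGR)
a=cv2.resize(t[165:240,285:435],None,fx=5,fy=5,interpolation=cv2.INTER_CUBIC)
b=t
cv2.imwrite('pics/c1.png',a)
print('rack',onz('top',[383,209],.03),'stand',tri([('scene',[324.9,200.5]),('top',[310.2,202.3])]),tri([('scene',[328.1,233.6]),('top',[309.1,218.9])]))
print('tab',tri([('scene',[398,189.4]),('top',[387.1,209.5])]),'orange',onz('top',[328.5,188],.032),'onion',onz('top',[425,197],.036),'yellow',onz('top',[441,235],0))
E
```

```text
rack [ 0.46346062 -0.37293051  0.03      ] stand [ 0.45802799 -0.05312825  0.15535517] [ 0.42758644 -0.04553924  0.02550419]
tab [ 0.43142137 -0.37727841  0.11339321] orange [ 0.57369037 -0.13407152  0.032     ] onion [ 0.51110405 -0.56557777  0.036     ] yellow [ 0.34162561 -0.62391378  0.        ]
```

View pics/c1.png

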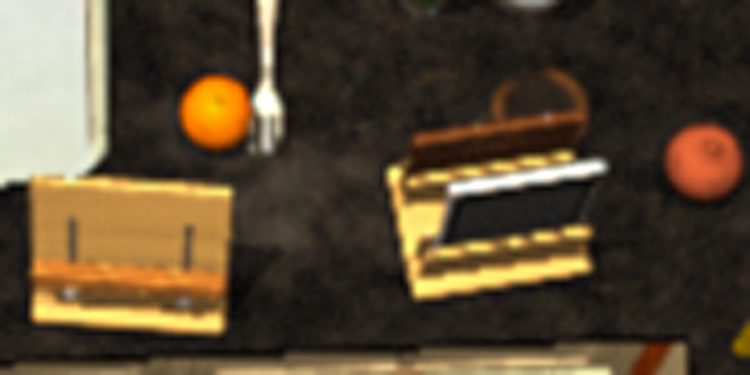

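In the crop, the slab in the near slot has a black screen facing the robot and a white aluminium top edge at crop (447,190)–(606,165). That is the tablet. The brown board is in the far slot. Next I'll fix the tablet's top edge and take wrist-camera views of the stand and the sorter.

```bash
cat >> h.py <<'E'
def wray(cp,px):
    K=np.array(cp["K"]);T=np.array(cp["camera_from_world"])
    q=cv2.fisheye.undistortPoints(np.array([[px]],float),K,np.zeros(4))[0,0]
    d=T[:3,:3].T@[q[0],q[1],1]; return -T[:3,:3].T@T[:3,3], d/np.linalg.norm(d)
def wproj(cp,P):
    T=np.array(cp["camera_from_world"]);P=np.asarray(P,float).reshape(-1,3)
    return cv2.fisheye.projectPoints(P.reshape(-1,1,3),cv2.Rodrigues(T[:3,:3])[0],T[:3,3].reshape(3,1),np.array(cp["K"]),np.zeros(4))[0].reshape(-1,2)
def tri2(rays):
    A=np.zeros((3,3));b=np.zeros(3)
    for o,d in rays: M=np.eye(3)-np.outer(d,d);A+=M;b+=M@o
    return np.linalg.solve(A,b)
def quat(ydir,zdir):
    z=np.array(zdir,float);z/=np.linalg.norm(z);y=np.array(ydir,float);y-=z*(y@z);y/=np.linalg.norm(y)
    return R.from_matrix(np.c_[np.cross(y,z),y,z]).as_quat()
E
python3 - <<'E'
from h import *
import pickle
a=onz('top',[285+447/5,165+190/5],.203);b=onz('top',[285+606/5,165+165/5],.203)
print(a,b,np.linalg.norm(a-b),np.degrees(np.arctan2(-(a-b)[0],(a-b)[1])))
log=[]
y=[1,0,0]
for sgn in (1,-1):
    q=inverse_kinematics([.42,-.05,.42],quat([sgn,0.,0],[0,0,-1])); print(sgn,q)
def shot(P,yd,name):
    move_ptp(P,quat(yd,[0,0,-1])); cp=camera_params("wrist"); im=read_camera("wrist"); save(im,name)
    log.append((cp,im))
    return cp
sg=-1 if inverse_kinematics([.42,-.05,.42],quat([1,0.,0],[0,0,-1])) is None else 1
for i,(P,names) in enumerate([([.38,-.05,.40],["stand_foot","stand_top","stand"]),([.43,-.375,.42],["rack","tablet_mid","board_mid"])]):
    cp=shot(P,[sg,0,0],f'w{i}.png')
    print(read_time_s(), read_qpos(), 'cam',-np.array(cp["camera_from_world"])[:3,:3].T@np.array(cp["camera_from_world"])[:3,3])
    for n in names: print(n,[(np.round(d["at"],1).tolist(),round(d["confidence"],2)) for d in tip_of("wrist",n)][:3])
    print(cp["K"])
s=read_camera("scene");save(s,'s2.png')
for n in ["stand_foot","stand_top","stand"]: print(n,[(np.round(d["at"],1).tolist(),round(d["confidence"],2)) for d in tip_of("scene",n)][:3])
pickle.dump(log,open('log.pkl','wb')); print(read_ft_force(),read_ft_torque())
E
python3 -c "
import cv2,numpy as np
cv2.imwrite('pics/w.png',cv2.resize(np.vstack([cv2.imread('pics/w0.png')[:, :],cv2.imread('pics/w1.png')]),(480,600)))"
```

```text
[ 0.42942783 -0.31408968  0.203     ] [ 0.44625062 -0.44700911  0.203     ] 0.1339797849811217 7.213220180457645
1 [-0.87517741 -0.30745341  0.72174246  1.88605184  0.20195287  1.49116936
 -0.19345754]
-1 [ 1.48828579 -0.35833156 -1.12973059  1.81751769 -0.32389377  1.4871719
 -2.72914531]
4.1083 [-0.85049426 -0.40616133  0.65108063  1.98707707  0.24353746  1.48695309
 -0.25862117] cam [0.38021405 0.02882549 0.52354889]
stand_foot [([342.5, 147.9], 0.69)]
stand_top [([386.9, 170.6], 0.79)]
stand [([357.0, 144.4], 0.83), ([366.7, 306.1], 0.51), ([480.4, 296.7], 0.46)]
[[309.70691629   0.         321.62301224]
 [  0.         309.70691629 196.62775067]
 [  0.           0.           1.        ]]
5.5583 [ 0.02962806  0.14366186  0.69342352  1.58720507 -0.09373781  1.44453625
  0.73352219] cam [ 0.43094989 -0.29586306  0.54358518]
rack [([345.2, 144.4], 0.85)]
tablet_mid [([265.8, 303.8], 0.8)]
board_mid [([373.3, 147.6], 0.91)]
[[309.70691629   0.         321.62301224]
 [  0.         309.70691629 196.62775067]
 [  0.           0.           1.        ]]
stand_foot [([326.0, 233.7], 0.84), ([325.1, 199.4], 0.55)]
stand_top [([321.7, 200.7], 0.91)]
stand [([327.2, 237.9], 0.75)]
[ 0.08169451 -0.70460164 -0.14213547] [-0.08749117 -0.0198838  -0.04071498]
```

View pics/w0.png

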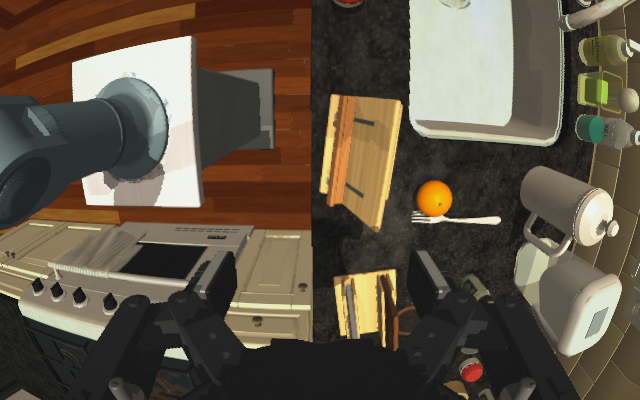

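View pics/w1.png

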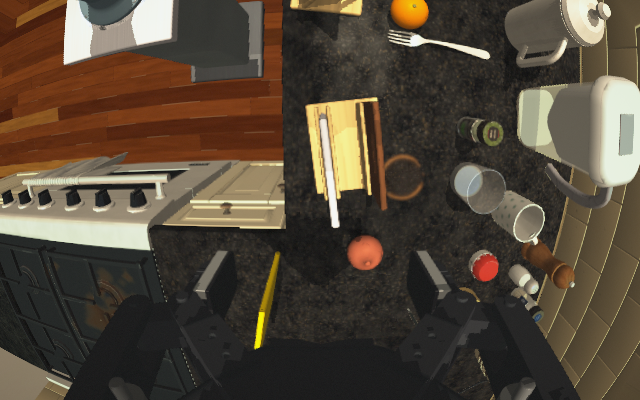

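w0 shows the whole stand: face from about (345,95) to (402,99) at the top, down to (381,231), with the ledge and lip at about (340,150). w1 shows the sorter with the tablet's white top edge from (323,115) to (336,226), the board to its right at about (378,155), and the yellow look-alike at (268,300). I'll zoom both views to pick corners.

```bash
python3 - <<'E'
import cv2,numpy as np
def z(f,x0,y0,w,h):
    a=cv2.resize(cv2.imread(f)[y0:y0+h,x0:x0+w],None,fx=4,fy=4,interpolation=cv2.INTER_CUBIC)
    for i in range(0,w,10):
        cv2.line(a,(i*4,0),(i*4,8 if (x0+i)%50 else 20),(0,255,0),1)
    for j in range(0,h,10):
        cv2.line(a,(0,j*4),(8 if (y0+j)%50 else 20,j*4),(0,255,0),1)
    return a
cv2.imwrite('pics/z.png',np.hstack([z('pics/w0.png',310,90,100,150),z('pics/w1.png',300,90,100,150)]))
E
```

```text
(no output)
```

View pics/z.png

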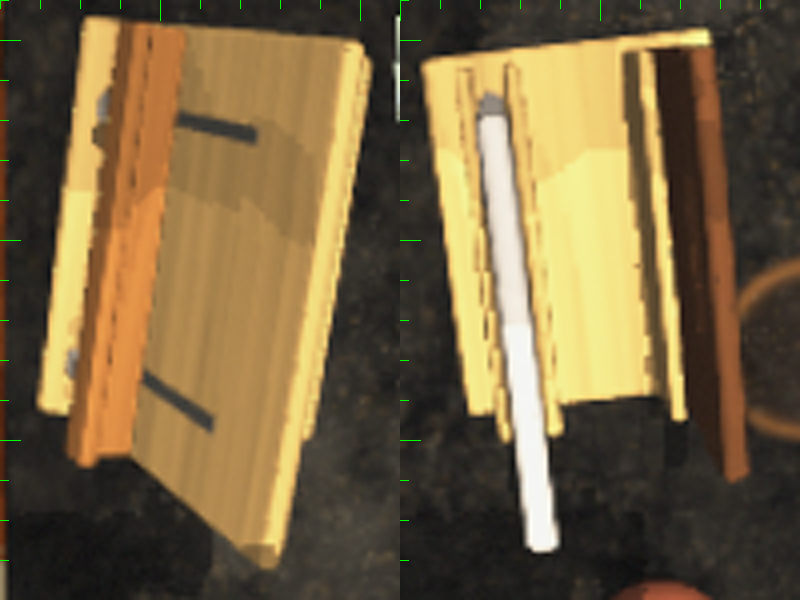

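```bash
cat > fit.py <<'E'
from h import *
import pickle
from scipy.optimize import least_squares
log=pickle.load(open('log.pkl','rb'))
c0,c1=log[0][0],log[1][0]
def atz(cp,px,z):
    o,d=wray(cp,px); return o+d*(z-o[2])/d[2]
S20,C20=np.sin(np.radians(20)),np.cos(np.radians(20))
def stand(p,P):
    return np.array(P)@R.from_euler('z',p[2]).as_matrix().T+[p[0],p[1],0]
def face(s,y,n=0): # up-slope s, lateral y, out n
    return [-.03+s*S20-n*C20,y,.03+s*C20+n*S20]
obs=[([331.25,94.25],lambda s:[-.056,.085,.012]),([319.5,192],lambda s:[-.056,-.085,.012]),
([396.75,99.5],lambda s:face(.14,.085)),([375.5,227.5],lambda s:face(.14,-.085)),
([356.25,97.5],lambda s:face(s,.083)),([343,204.25],lambda s:face(s,-.083))]
def res(p):
    return np.concatenate([(wproj(c0,stand(p,f(p[3])))[0]-px) for px,f in obs]+
     [.3*(proj('top',stand(p,face(.14,0)))[0]-[310.2,202.3]), .3*(proj('scene',stand(p,face(.14,0)))[0]-[321.7,200.7])])
r=least_squares(res,[.45,-.05,-.1,.02],x_scale=.01,loss='soft_l1')
SP=r.x
if __name__=='__main__':
    print('stand',r.x,np.degrees(r.x[2]),'\n',np.round(res(r.x).reshape(-1,2),1))
    a,b=atz(c1,[323.2,119.25],.203),atz(c1,[335.5,227],.203)
    print('tab',a,b,(a+b)/2,np.linalg.norm(a-b),np.degrees(np.arctan2(-(a-b)[0],(a-b)[1])))
    e,f=atz(c1,[305.5,105.75],.008),atz(c1,[317.5,193.25],.008);g=atz(c1,[377.5,98],.008)
    yaw=np.arctan2(-(e-f)[0],(e-f)[1]);print('rack',np.degrees(yaw),np.linalg.norm(e-f),np.linalg.norm(e-g))
    ux,uy=np.array([np.cos(yaw),np.sin(yaw),0]),np.array([-np.sin(yaw),np.cos(yaw),0])
    print('slot centre',e+ux*(.0625-.035)-uy*.08)
    # IK checks
    st=SP[2];q=quat([np.cos(st),np.sin(st),0],-np.array([S20*np.cos(st),S20*np.sin(st),C20]))
    P=stand(SP,face(.03+.175,0,.0045));print(P,inverse_kinematics(P,q)); P=stand(SP,face(.03+.235,0,.03));print(P,inverse_kinematics(P,q))
    print(read_time_s())
E
python3 fit.py
```

```text
Traceback (most recent call last):
  File "fit.py", line 19, in <module>
    r=least_squares(res,[.45,-.05,-.1,.02],x_scale=.01,loss='soft_l1')
  File "fit.py", line 17, in res
    return np.concatenate([(wproj(c0,stand(p,f(p[3])))[0]-px) for px,f in obs]+
                            ~~~~~^^^^^^^^^^^^^^^^^^^^^
  File "h.py", line 24, in wproj
    return cv2.fisheye.projectPoints(P.reshape(-1,1,3),cv2.Rodrigues(T[:3,:3])[0],T[:3,3].reshape(3,1),np.array(cp["K"]),np.zeros(4))[0].reshape(-1,2)
           ~~~~~~~~~~~~~~~~~~~~~~~~~^^^^^^^^^^^^^^^^^^^^^^^^^^^^^^^^^^^^^^^^^^^^^^^^^^^^^^^^^^^^^^^^^^^^^^^^^^^^^^^^^^^^^^^^^^^^^^^^^
cv2.error: OpenCV(4.12.0) /io/opencv/modules/calib3d/src/fisheye.cpp:83: error: (-215:Assertion failed) _tvec.getMat().isContinuous() && _rvec.getMat().isContinuous() in function 'projectPoints'
```

```bash
sed -i 's/T\[:3,3\].reshape(3,1),np.array/T[:3,3].copy().reshape(3,1),np.array/' h.py; python3 fit.py
```

```text
stand [ 0.44090442 -0.04912804 -0.10491162  0.03347725] -6.010993306790122 
 [[-0.5 -0.7]
 [ 0.1  1.1]
 [ 0.  -0.3]
 [-0.   5.4]
 [ 0.5 -0.3]
 [ 0.  -0.8]
 [ 0.1 -0. ]
 [ 0.4 -0.5]]
tab [ 0.43227003 -0.31513164  0.203     ] [ 0.44758539 -0.44160456  0.203     ] [ 0.43992771 -0.3783681   0.203     ] 0.12739685072933793 6.904669140513988
rack 7.520237037027205 0.15751208508878178 0.12441141094367447
slot centre [ 0.44046115 -0.37846861  0.008     ]
[ 0.47659262 -0.05288594  0.22417608] [-0.42438717  0.33452964  0.55625787  1.82641593 -0.16594094  1.38463306
  0.09272782]
[ 0.47317059 -0.05252561  0.28927915] [-0.43588293  0.254677    0.55765708  1.76994971 -0.12510293  1.50666977
  0.05614423]
5.9083
```

```bash
python3 - <<'E'
from h import *
yaw=np.radians(7.2);q=quat([np.cos(yaw),np.sin(yaw),0],[0,0,-1])
P=np.array([.4402,-.3785,.27])
move_ptp(P,q); move_gripper(.045,40); print('ft0',read_ft_force(),read_ft_torque())
movel([*P[:2],.184],speed=.1); print(read_eef_pos(),read_ft_force())
cp=camera_params("wrist");save(read_camera("wrist"),'g.png')
move_gripper(0.0,40); print('gap',read_finger_gap(),read_grasp_force(),read_ft_force(),read_eef_pos())
movel([*P[:2],.194],speed=.05); print('ft',read_ft_force(),read_ft_torque(),read_finger_gap())
movel([*P[:2],.36],speed=.12); pause(.2);print('ft',read_ft_force(),read_ft_torque(),read_finger_gap(),read_grasp_force(),read_time_s())
save(read_camera("top"),'t3.png');save(read_camera("wrist"),'w3.png');save(read_camera("scene"),'s3.png')
import cv2
a=cv2.imread('pics/s3.png')[120:270,260:460];b=cv2.imread('pics/w3.png')
cv2.imwrite('pics/c3.png',np.hstack([b,cv2.resize(a,(160,400))])[:, :800]) 
E
```

```text
ft0 [ 0.25919602 -0.15566129 -0.01682053] [-0.00882113  0.02101711 -0.03087849]
[ 0.44065132 -0.3790198   0.18471478] [ 0.60883158 -0.01798534  0.97248441]
gap 0.008519275854021992 39.650219678878784 [0.92657588 0.71159984 1.55742158] [ 0.44062987 -0.37882694  0.18460241]
ft [-0.86784935 -0.17122967 -3.15009763] [-0.01021897 -0.00268654 -0.01335643] 0.008478020407008024
ft [ 0.13429544 -0.6128085  -3.40890393] [ 0.02488589 -0.00040067  0.01499418] 0.00838840339473469 38.950400948524475 10.5833
```

View pics/w3.png

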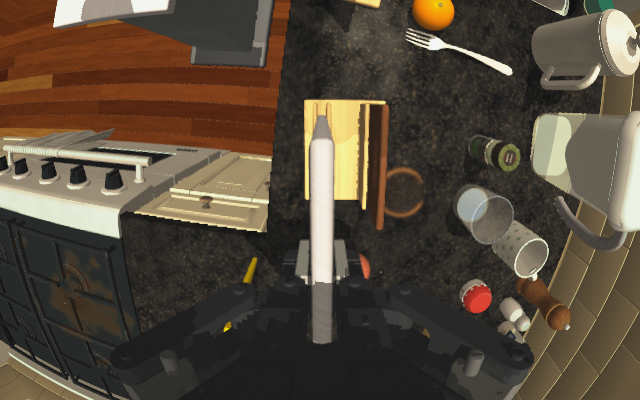

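The tablet is held upright at about (321,140)–(322,340), weighing about 3.4 N. The board at (375,165) is still in its slot. Next I'll carry it to a tilted pose over the stand, then come down the slope to just above the ledge.

```bash
python3 - <<'E'
from h import *
from fit import SP,stand,face,S20,C20
cp=camera_params("wrist");e=read_eef_pos();o,d=wray(cp,[321.5,140]);z=e[2]+.0184;p=o+d*(z-o[2])/d[2]
t=p-e;print('near end along tool',np.hypot(t[0],t[1]),t)
st=SP[2];q=quat([np.cos(st),np.sin(st),0],-np.array([S20*np.cos(st),S20*np.sin(st),C20]))
L=SP[3]+.1766
move_ptp(stand(SP,face(.335,0,.03)),q);print(read_eef_pos(),read_time_s())
movel(stand(SP,face(L+.03,0,.0045+.006)),speed=.1);pause(.2)
f=read_ft_force();print('base',f,read_eef_pos()-stand(SP,face(L+.03,0,.0105)),read_time_s())
im=read_camera("wrist");save(im,'w4.png');save(read_camera("scene"),'s4.png');save(read_camera("top"),'t4.png')
s=cv2.imread('pics/s4.png')[130:260,250:400];t=cv2.imread('pics/t4.png')[140:250,245:375];w=cv2.imread('pics/w4.png')[60:360,250:450]
f=lambda i,W,H:cv2.resize(i,(W,H),interpolation=cv2.INTER_CUBIC)
cv2.imwrite('pics/c4.png',np.hstack([np.vstack([f(s,345,299),f(t,345,292)]),f(w,394,591)]))
E
```

```text
near end along tool 0.06440944258341492 [-0.0081137   0.06389635  0.0184    ]
[ 0.49699528 -0.05715739  0.35534745] 11.975
base [-1.05101309 -0.20540902 -2.90105226] [ 5.15058016e-04 -6.55501176e-05  6.14308016e-04] 13.2917
```

View pics/c4.png

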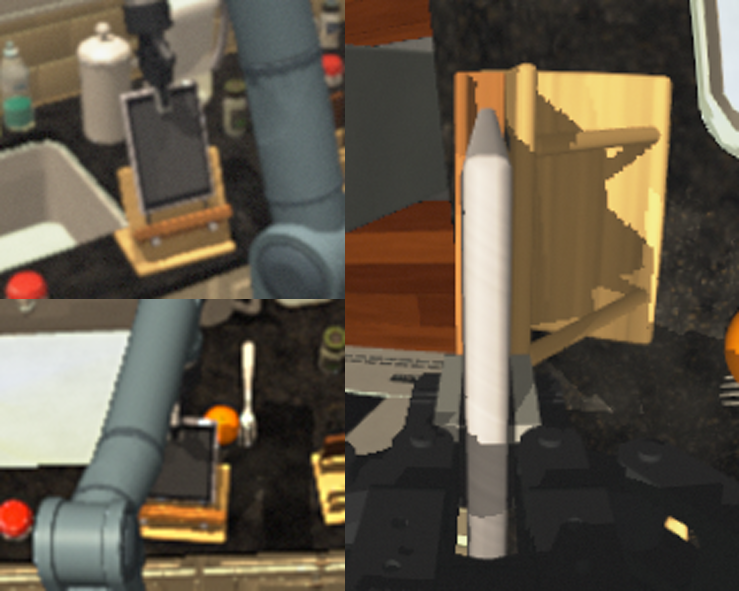

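The tablet is parallel to the face, centred and above the ledge, with its near end between lip and face at wrist crop (488,110). Now I'll lower it, find the face, then touch the ledge.

```bash
python3 - <<'E'
from h import *
from fit import SP,stand,face,S20,C20
Rz=R.from_euler('z',SP[2]).as_matrix();up=Rz@[S20,0,C20];nn=Rz@[-C20,0,S20]
L=SP[3]+.1766
f0=np.mean([read_ft_force() for _ in range(3)],0);print('noise',np.std([read_ft_force() for _ in range(5)],0))
def F(): 
    f=np.array(read_ft_force())-f0; return f@up,f@nn,f@Rz[:,1]
s,n=.03,.0105
def go(v=.03): movel(stand(SP,face(L+s,0,n)),speed=v)
hit=False
while s>.010:
    s-=.002;go();u,N,_=F()
    if abs(u)>1.5 or abs(N)>2: hit=True;break
print('s',s,F(),hit)
if not hit:
    while n>.0015:
        n-=.0005;go(.02);u,N,l=F()
        if N>1.2: break
    print('face n',n,F(),read_eef_pos(),read_time_s())
E
```

```text
noise [0. 0. 0.]
s 0.009999999999999986 (np.float64(0.4938437830055039), np.float64(-0.20968574584538596), np.float64(0.7088451821818706)) False
face n 0.003999999999999995 (np.float64(2.3398266660304876), np.float64(2.4610633856587767), np.float64(0.1702563642625509)) [ 0.48170069 -0.05336341  0.23827775] 19.1917
```

```bash
python3 - <<'E'
from h import *
from fit import SP,stand,face,S20,C20
Rz=R.from_euler('z',SP[2]).as_matrix();up=Rz@[S20,0,C20];nn=Rz@[-C20,0,S20]
L=SP[3]+.1766
s,n=.010,.0055
def go(v=.03): movel(stand(SP,face(L+s,0,n)),speed=v)
go(); f0=np.array(read_ft_force())
def F(): 
    f=np.array(read_ft_force())-f0; return np.round([f@up,f@nn,f@Rz[:,1]],2)
c=None
while s>-.012:
    s-=.001 if c is None else .0005
    go();u,N,l=F();a=(read_eef_pos()-stand(SP,[0,0,0]))@up
    print(round(s,4),u,N,l,round(a*1e3,2),round(read_time_s(),2))
    if u>1.5 and c is None: c=s
    if u>4.5 or (c is not None and c-s>.003): break
E
```

```text
0.009 -0.09 -0.27 0.38 236.97 19.69
0.008 0.33 0.39 -0.17 235.92 19.94
0.007 -1.07 -0.45 0.2 234.91 20.19
0.006 0.58 0.63 0.23 233.89 20.44
0.005 0.49 -0.83 0.62 232.9 20.69
0.004 0.41 0.04 -0.02 231.9 20.94
0.003 -0.59 -0.05 0.67 230.9 21.19
0.002 0.31 0.06 0.45 229.91 21.44
0.001 0.73 0.62 0.02 229.2 21.69
0.0 2.56 -0.37 0.92 228.45 21.94
-0.0005 3.25 0.35 0.96 227.9 22.19
-0.001 2.58 0.33 -0.55 227.39 22.44
-0.0015 5.59 0.85 -0.91 226.88 22.69
```

The ledge took load from s≈1.5 mm and has now given about 2.5 mm at 5 N. Next I'll lay the back against the face and release.

```bash
python3 - <<'E'
from h import *
from fit import SP,stand,face,S20,C20
Rz=R.from_euler('z',SP[2]).as_matrix();up=Rz@[S20,0,C20];nn=Rz@[-C20,0,S20]
L=SP[3]+.1766; s=-.0015
f0=np.array(read_ft_force())
for n in (.0048,.0041):
    movel(stand(SP,face(L+s,0,n)),speed=.02);f=np.array(read_ft_force())-f0;print(n,f@up,f@nn)
move_gripper(.012);pause(.2);move_gripper(.04);pause(.2);print(read_finger_gap(),read_ft_force())
movel(stand(SP,face(L+s+.09,0,.0041)),speed=.1);print(read_time_s())
cp=camera_params("wrist");save(read_camera("wrist"),'w5.png');save(read_camera("scene"),'s5.png');save(read_camera("top"),'t5.png')
for c in ("scene","top","wrist"): print(c,[(np.round(d["at"],1).tolist(),round(d["confidence"],2)) for d in tip_of(c,"tablet_mid")][:3])
M=stand(SP,face(SP[3]+.0975,0,.0045));print(proj('scene',M),proj('top',M),wproj(cp,M))
s=cv2.imread('pics/s5.png')[130:260,250:400];t=cv2.imread('pics/t5.png')[140:250,245:375];w=cv2.imread('pics/w5.png')[60:360,250:450]
f=lambda i,W,H:cv2.resize(i,(W,H),interpolation=cv2.INTER_CUBIC)
cv2.imwrite('pics/c5.png',np.hstack([np.vstack([f(s,345,299),f(t,345,292)]),f(w,394,591)]))
E
```

```text
0.0048 -0.020759032307270553 -0.9258618766381697
0.0041 0.9927203449666265 2.0246425368819123
0.04000564444061246 [-0.03656302 -0.31431804 -0.88896324]
25.2417
scene [([324.8, 202.1], 0.68), ([463.2, 184.5], 0.67)]
top [([312.7, 204.7], 0.76), ([453.6, 228.8], 0.74)]
wrist []
[[323.94634305 201.43299971]] [[310.39360946 204.46950206]] [[322.13138622 182.14783198]]
```

View pics/c5.png

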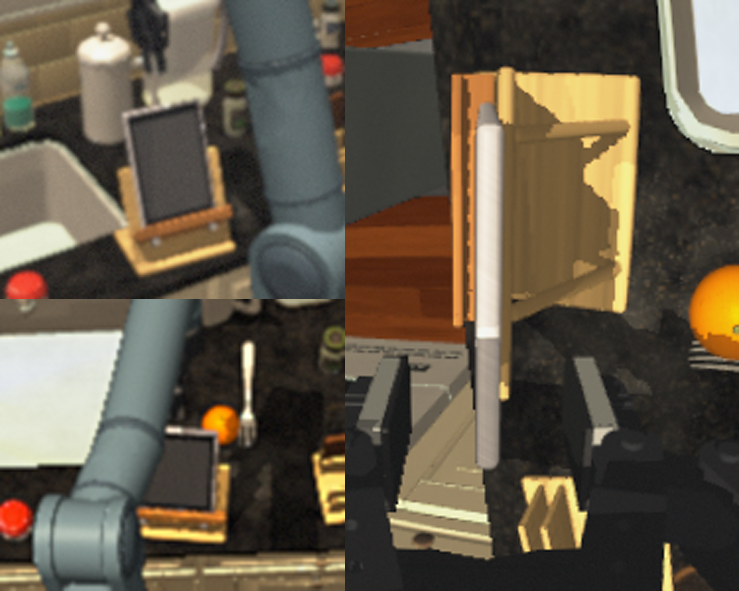

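```bash
python3 - <<'E'
from h import *
from fit import SP,stand,face
cp=camera_params("wrist")
for y in (.065,-.065): print('tab',wproj(cp,stand(SP,face(SP[3]+.1935,y,.0045))),'stand',wproj(cp,stand(SP,face(.14,y*85/65,0))))
print('seen tab',60+122/1.97,60+467/1.97,'stand',60+70/1.97,60+399/1.97)
E
```

```text
tab [[321.6404533  121.30402026]] stand [[326.9190464   93.14039187]]
tab [[321.52948216 296.96784095]] stand [[326.05766645 263.33903575]]
seen tab 121.92893401015229 297.05583756345175 stand 95.53299492385787 262.5380710659898
```

```bash
python3 -c "
from bench import *
print(sign_off(),read_time_s())"
```

```text
the job is handed in; nothing more can be done
the job is handed in; nothing more can be done
```

The tablet is standing on the recipe stand, screen to the front, back against the face and centred to within about 1 mm. The ledge gave about 2.5 mm before I let go, the board stayed in its slot, and I signed the job off at about 25 s.

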